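Set up the volunteers' tea board

TASK

Set up the tea board: stand the green tea box squarely on the middle pad with its long sides along the board, and the yellow sugar tin centred on top of it. Stand the dark coffee jar on the round pad next to the red biscuit tin and the blue tumbler on the round pad next to the white napkins, each centred on its pad and upright. Leave the roll of brown tape, the upturned pale glass and the white mug where they are.

Things in the scene. Friction and masses are not known exactly. Their poses are not given: they have to be found in the camera images.
- teabox_mid (a point): centre of the loose green tea box with a yellow band: a closed carton 54 (its x) x 84 (its y) x 56 mm high (its z, up), 0.16 kg; the point lies 28 mm above its underside
- sugar_mid (a point): centre of the loose small yellow sugar tin with a steel lid rim: an upright cylinder 48 mm in diameter (49 at the lid), 50 mm high, 0.18 kg; the point lies on its axis, 25 mm above its underside
- coffee_mid (a point): centre of the loose dark brown coffee jar with black lid and a white and orange label: an upright cylinder 62 mm in diameter, 84 mm high, 0.3 kg; the point lies on its axis, 42 mm above its underside
- tumbler_mid (a point): centre of the loose blue plastic tumbler, open at the top, walls 4 mm: 63 mm in diameter at the foot, 65 mm at the rim, 86 mm high, 0.09 kg; the point lies on its axis, 43 mm above its underside
- board: dark wooden serving board, fixed, 130 (its x, roughly away from the robot) x 530 (its y) x 12 mm; origin at the centre of its underside, top 12 mm above the origin. Three cork pads, less than 1 mm thick, lie in a row along its y: a rectangular one (66 x 96 mm, long along y) at the centre, and round ones, 80 mm in diameter, centred at y = +105 and y = -105 mm. Beyond the round pads, at y = +215 and -215 mm, stand the biscuit tin and the napkins, either way round
- biscuits: red round biscuit tin, brass ring on the lid, fixed on one end of the board: 90 mm in diameter, 55 mm high; origin at the centre of its underside. Its neighbouring round pad is centred 110 mm from it, towards the board's middle
- napkins: white square stack of napkins in a dark holder, with a dark bar across the top, fixed on the other end of the board: 86 x 86 mm, 52 mm high; origin at the centre of its underside. Its neighbouring round pad is centred 110 mm from it, towards the board's middle
- tape: bystander: roll of brown packing tape lying flat on the table among the loose things, 90 mm outside, 72 mm inside diameter, 48 mm high; origin at the centre of its underside
- glass: bystander: pale frosted-looking glass standing upside down on the table off one end of the board, 78 mm in diameter at the table, 68 mm at the top, 90 mm high; origin at the centre of its underside
- mug: bystander: white ceramic mug with a handle (at its +y), standing on the table off the other end of the board, 76 mm in diameter, 90 mm high; origin at the centre of its underside
Mind the look-alikes: they are no part of the job. Of the things that look like the part that bears tumbler_mid, the smallest one is meant.

How it is judged:
By the outcome, as a careful person would: the job done as asked, in the order asked, and still so for the second after the job is handed in, with the robot touching nothing.
It also fails if it takes over 120 s, if anything falls off the work surface, if the arm or the gripper's body presses on something with over 40 N, if the wrist force passes 120 N, or if a joint passes its speed limit or range.

ROBOT

A 6-joint arm with a two-finger parallel gripper is mounted at the origin on the work surface. World frame = base frame: x ahead of the robot, y to its left, z up, the work surface at z = 0. Lengths are in mm, angles in rad, forces in N, time in s.
With the tool pointing down it reaches from about 300 to 775 mm from the base axis. Payload 14.6 kg.
Tool frame: the origin (TCP) lies at the very end of the fingers, on their centre line; the grasp point (between the pads) lies 19 mm behind it; z points along the fingers, y is the line along which they close (so a half turn about z gives the same grasp; the last joint's range is limited). The gripper opens to 94 mm and grips with 3 to 60 N. Pads are 16 mm wide; open, the fingers measure 119 mm over their backs; the gripper's body (75 mm by 177 mm) begins 78 mm behind the grasp point.
Start: joints at [-1.307, 0.3, 1.521, -0, 1.321, -0.067], TCP at [178.633, -520.173, 205.446] pointing down, gripper open.
Joint ranges: [-3.03, 3.03], [-0.79, 2.21], [0.23, 2.52], [-1.04, 4.18], [0, 3.07], [-2.55, 2.55]. Speed limits (rad/s): [2.22, 2.22, 2.57, 3.14, 3.14, 3.14].

INTERFACE

Orientations are given as [roll, pitch, yaw] about the fixed x, y, z axes, in that order (R = Rz(yaw) Ry(pitch) Rx(roll)).
In Python, from cell import manip, eyes, ticket gives the robot as it stands. The module is installed in compiled form; this text tells all that it offers.
- The arm moves only by the tool arm_command, never from a script. Its argument "plan" is a list of rows, each a list of 5 numbers: the opening, from -1 (shut) to 1 (fully open), then the shift along the tool's x, y, z in m, then the turn about the tool's z in rad. In form: [[jaw, dx, dy, dz, roll], ...]. A call has 1 to 20 rows; each row shifts and turns the commanded pose from where the row before left it, along the tool's axes as they then stand; what a row does not reach is not made up. A row lasts 1/8 s, in which the tool goes at most 62.5 mm and 10.7 degrees, less where a joint would pass 70% of its speed; a pose out of reach is approached as far as the arm can. A call is refused whole if a number of a shift passes 0.0625 or a number of a turn 0.188, either way. A call with a gripper value outside its range is refused whole. The fingers move at their own pace and stop on an object; "newtons" is the grip in N (left out, the last holds). Time passes only in rows, so rows that do not move let the fingers close. It gives the time, the measured TCP pose, the force, the opening and the grip force at its end, in the units of the state.
- manip.read_state(): the state, without advancing time (a new reading comes with each control period).
- eyes.camera(name): name is "scene" or "top" or "wrist"; returns a dict with "img" (480x640x3 uint8, blue, green, red), "z_map" (480x640 float32, mm along the optical axis (not along the pixel's ray), 0 where there is no reading), "fx", "fy", "cx", "cy" (pixels), "eye" and "orientation" of the camera in the world. Camera axes: x right, y down, z forward; pixel columns grow to the right and rows downward; lengths in mm; the calibration is good to about 2 mm. The wrist camera is an equidistant fisheye: a pixel r from the principal point sees the ray r / f radians off the axis. A picture is of the moment at which its call begins.
- ticket.sign_off(): hands the job in; it is judged then, once.
The state is a dict: "clock": time; "joints": joint angles; "qd": joint speeds; "effort": joint torques, N m; "eef_pos": TCP position; "eef_rot": TCP orientation; "wrist_force": force on the tool from outside, world axes, zero at the start; "moment": the same for the moment, N m; "finger_gap": finger opening in mm; "finger_force": force on a finger pad.
Only numpy, scipy, OpenCV 4.12 (cv2) and the standard library are available. Lean on these libraries where they do the work, as an engineer would, in place of code of your own. Each camera call takes 0.05 s, during which the arm holds its last target. There are 200 camera calls.

## Working session

There is one attempt and no reset: what is moved stays moved. The work goes in short steps, Python scripts to look and compute and a tool call to move; the robot and the scene stay as the last step left them, time stands still between calls to the robot, and variables do not carry over. Pictures are saved under pics/ and viewed, at most 14 in all, crops included, and the job is handed in when it is done.

Besides the shell and the picture viewer there is one more tool, called after ">>>" in YAML: its name, and indented under it one key for each argument. arm_command: Moves the arm, as the interface text tells. Its arguments: {"type":"object","properties":{"plan":{"type":"array"},"newtons":{"type":"number"}},"required":["plan"]}

```bash
mkdir -p pics; python3 - <<'E'
from cell import manip, eyes
import cv2, pickle
s=manip.read_state(); print(s)
for n in ("top","scene"):
    c=eyes.camera(n); pickle.dump(c,open(n+".pkl","wb")); cv2.imwrite(f"pics/{n}0.png",c["img"])
    print(n,c["eye"],c["orientation"],c["fx"],c["fy"],c["cx"],c["cy"])
E
```

```text
{'clock': 0.0, 'joints': array([-1.30661215e+00,  3.00503030e-01,  1.52158349e+00,  8.15839033e-06,
        1.32070177e+00, -6.66091076e-02]), 'qd': array([ 0.00089273, -0.000779  ,  0.00086154,  0.00059414,  0.00080139,
       -0.00075305]), 'effort': array([-6.26231249e-04, -5.31806016e+01, -3.52738452e+01,  7.08359806e-02,
        2.43834121e-02, -9.51102015e-05]), 'eef_pos': array([ 178.56153003, -519.92721244,  204.86779888]), 'eef_rot': array([-3.14040020e+00, -8.74657284e-05,  3.30791212e-01]), 'wrist_force': array([-0.35178753, -0.70655123,  0.2425852 ]), 'moment': array([ 0.01027114, -0.03199432, -0.00182148]), 'finger_force': 0.0, 'finger_gap': 94.12913725145724}
top [ 294.93320721    8.16893962 1545.99144721] [-2.98785559 -0.0101698  -1.57891104] 603.3991801967306 603.3991801967306 317.15093581320946 242.54444737587352
scene [1180.86585573 -468.64632135  710.18632224] [-2.23731297  0.01577329  0.92706421] 466.207857153627 466.207857153627 328.2754250218477 236.38877582145426
```

View pics/top0.png

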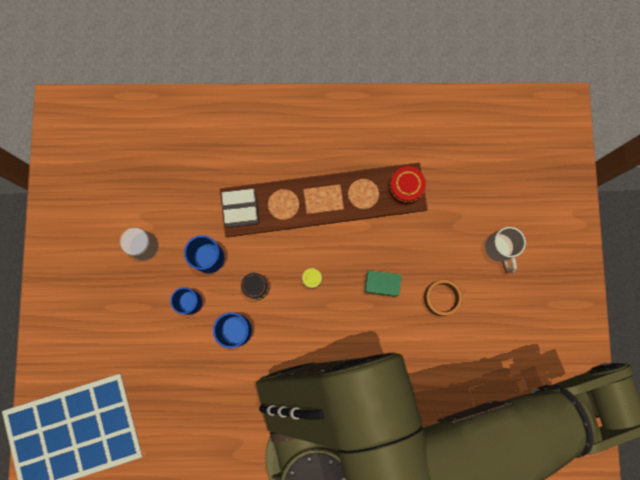

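View pics/scene0.png

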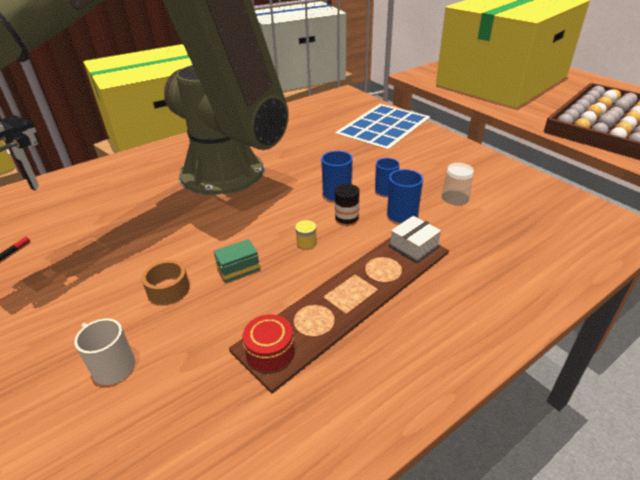

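The top view shows three blue tumblers, at (204,254), (186,301) and (232,330). The one at (186,301) looks smallest, so it fits the description. I'll confirm that in a crop and with measured diameters. The coffee jar is at (254,286), sugar tin (312,278), tea box (383,284) and tape (443,298). The biscuit tin is at the right end of the board (408,184) and the napkins at the left (240,206).

```bash
cat > h.py <<'E'
import numpy as np, cv2
from scipy.spatial.transform import Rotation as R
def cloud(c):
    v,u=np.mgrid[0:480,0:640].astype(float); z=c["z_map"].astype(float)
    p=np.stack([(u-c["cx"])/c["fx"]*z,(v-c["cy"])/c["fy"]*z,z],-1)
    return p@R.from_euler("xyz",c["orientation"]).as_matrix().T+c["eye"]
E
python3 - <<'E'
import pickle; from h import *
c=pickle.load(open("top.pkl","rb")); P=cloud(c)
cv2.imwrite("pics/crop_tum.png",cv2.resize(c["img"][215:360,110:290],None,fx=4,fy=4,interpolation=cv2.INTER_CUBIC))
print("table z",[P[v,u].round(1) for u,v in((100,150),(550,150),(330,330))])
for n,u,v,r in [("tumA",204,254,24),("tumB",186,301,19),("tumC",232,330,22),("coffee",254,286,17),("sugar",312,278,15),("tea",383,284,24),("tape",443,298,22),("glass",134,242,20),("mug",509,242,24),("bisc",408,184,20),("nap",240,206,22)]:
    m=np.zeros((480,640),np.uint8); cv2.circle(m,(u,v),r,1,-1)
    Q=P[(m>0)&(P[...,2]>20)]; zt=np.percentile(Q[:,2],97); T=Q[Q[:,2]>zt-8].astype(np.float32)
    (x,y),rr=cv2.minEnclosingCircle(T[:,:2].copy()); print(n,"z",round(zt,1),"circ",round(x,1),round(y,1),"d",round(2*rr,1),"rect",cv2.minAreaRect(T[:,:2].copy()),T.mean(0).round(1))
hsv=cv2.cvtColor(c["img"],cv2.COLOR_BGR2HSV)
for u,v in((283,204),(323,199),(363,194)):
    w=c["img"][v-22:v+23,u-26:u+27].astype(int); m=(w[...,0]>60)&(w[...,2]>150)
    Q=P[v-22:v+23,u-26:u+27][m]; print("pad",m.sum(),Q.mean(0).round(1),cv2.minAreaRect(Q[:,:2].astype(np.float32)))
E
```

```text
table z [array([786.2, 563.4,  -0.8]), array([ 777.8, -629.6,    7.1]), array([309.7, -40.3,  -0.8])]
tumA z 115.6 circ 405.2 157.2 d 370.8 rect ((395.64031982421875, 167.82257080078125), (368.4623718261719, 82.22119140625), 45.177608489990234) [494.1 265.2 138.1]
tumB z 91.1 circ 346.4 175.5 d 350.2 rect ((330.3963623046875, 181.92556762695312), (348.98699951171875, 63.277557373046875), 68.18746185302734) [380.3 308.2 120.2]
tumC z 116.1 circ 306.4 123.0 d 230.9 rect ((311.0663757324219, 123.00421142578125), (230.00758361816406, 81.52542877197266), 89.3774185180664) [312.1 194.  137.5]
coffee z 90.9 circ 367.6 87.8 d 215.6 rect ((359.2357482910156, 98.68028259277344), (213.362060546875, 61.52328872680664), 38.52362823486328) [417.4 144.8  98. ]
sugar z 57.1 circ 378.7 5.1 d 167.6 rect ((380.1107482910156, -2.6856040954589844), (165.73216247558594, 44.99970626831055), 7.928439140319824) [437.6   4.8  59.8]
tea z 62.8 circ 370.2 -102.9 d 268.4 rect ((389.4769287109375, -94.12794494628906), (87.06017303466797, 264.63787841796875), 24.5343074798584) [ 422.1 -169.    83.9]
tape z 55.7 ci
[... 506 characters left out ...]
1.3 -129.8 d 496.6 rect ((493.4464111328125, -145.35498046875), (87.62002563476562, 494.1974792480469), 62.3366813659668) [ 670.8 -237.5   82.4]
nap z 68.9 circ 473.3 117.4 d 418.4 rect ((469.6360778808594, 127.67974853515625), (413.00506591796875, 92.96509552001953), 21.689733505249023) [618.4 185.9  70.9]
pad 814 [634.1  69.4  20.9] ((484.6666259765625, 63.03466033935547), (380.2060852050781, 107.14207458496094), 0.39058583974838257)
pad 919 [646.1 -25.5  19.9] ((503.3359069824219, 16.14850616455078), (130.01177978515625, 396.33135986328125), 74.0312728881836)
pad 811 [ 659.  -120.9   15.5] ((511.3701171875, -37.981292724609375), (108.51268768310547, 429.09686279296875), 63.77146911621094)
```

View pics/crop_tum.png

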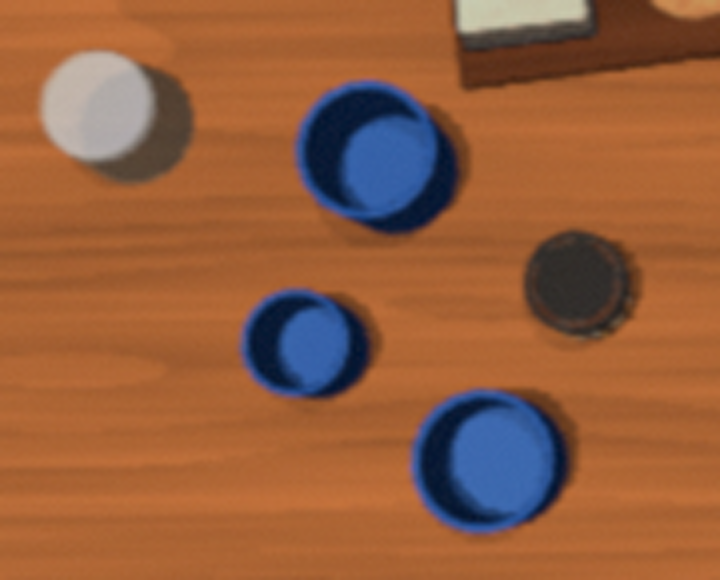

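The crop confirms it. The tumbler at top-image (186,301) is clearly the smallest, with its 65 mm rim at z of about 90. The other two are about 82 mm wide and 115 mm high. Next I redo the centres by intersecting rays with the known heights and rejecting depth dropouts.

```bash
cat >> h.py <<'E'
def plane(c,uv,z):
    uv=np.atleast_2d(np.asarray(uv,float)); d=np.c_[(uv[:,0]-c["cx"])/c["fx"],(uv[:,1]-c["cy"])/c["fy"],np.ones(len(uv))]@R.from_euler("xyz",c["orientation"]).as_matrix().T
    return (c["eye"]+d*((z-c["eye"][2])/d[:,2])[:,None])[:,:2].astype(np.float32)
E
python3 - <<'E'
import pickle; from h import *
c=pickle.load(open("top.pkl","rb")); P=cloud(c); Z=P[...,2]; ok=c["z_map"]>0
for n,u,v,r,h in [("tumA",204,254,24,112),("tumB",186,301,19,86),("tumC",232,330,22,112),("coffee",254,286,17,84),("sugar",312,278,15,50),("tea",383,284,24,56),("tape",443,298,22,48),("glass",134,242,20,90),("mug",509,242,24,90),("bisc",408,184,22,67),("nap",240,206,24,64)]:
    m=np.zeros((480,640),np.uint8); cv2.circle(m,(u,v),r,1,-1)
    q=(m>0)&ok&(abs(Z-h)<14); vv,uu=np.nonzero(q); xy=plane(c,np.c_[uu,vv],h)
    (x,y),rr=cv2.minEnclosingCircle(xy); a=cv2.minAreaRect(xy)
    print(n,"z",np.median(Z[q]).round(1),"circ",round(x,1),round(y,1),round(2*rr,1),"rect",np.round(a[0],1),np.round(a[1],1),round(a[2],1))
b=c["img"].astype(int)
for u,v in((283,204),(323,199),(363,194)):
    m=np.zeros((480,640),np.uint8); cv2.circle(m,(u,v),25,1,-1)
    q=(m>0)&(b[...,2]>150)&(b[...,0]>60); vv,uu=np.nonzero(q); xy=plane(c,np.c_[uu,vv],12.5); a=cv2.minAreaRect(xy)
    print("pad",q.sum(),xy.mean(0),np.round(a[0],1),np.round(a[1],1),round(a[2],1),"z",np.median(Z[q]))
E
```

```text
tumA z 110.6 circ 495.8 268.5 85.7 rect [496.1 268.9] [84.  82.2] 89.6
tumB z 84.6 circ 383.1 312.8 66.8 rect [383.3 312.2] [65.1 62.4] 89.6
tumC z 111.2 circ 311.0 196.9 84.7 rect [311.8 197. ] [81.7 82.2] 0.5
coffee z 84.2 circ 417.9 145.6 64.2 rect [418.4 145.3] [62.2 61.2] 45.1
sugar z 50.7 circ 438.7 4.6 49.4 rect [438.8   4.6] [44.8 47.4] 89.6
tea z 56.3 circ 424.6 -172.2 97.9 rect [ 424.2 -172.1] [84.8 54.9] 82.4
tape z 47.3 circ 388.1 -322.8 92.2 rect [ 387.8 -323.1] [88.8 90.2] 24.9
glass z 89.5 circ 526.8 436.1 71.9 rect [526.7 435.7] [70.8 66. ] 45.6
mug z 87.7 circ 509.0 -481.7 95.6 rect [ 517.2 -478.2] [76.8 83. ] 59.3
bisc z 68.0 circ 673.2 -238.6 92.7 rect [ 672.9 -238.5] [87.6 91.9] 44.5
nap z 62.5 circ 618.3 185.7 110.8 rect [617.8 186.2] [83.  86.1] 7.0
pad 747 [634.7304    74.712906] [634.3  65.5] [103.8  74.3] 89.7 z 13.36876487143195
pad 889 [647.8684   -25.975399] [647.9 -25.8] [64.7 95.7] 7.3 z 13.33314829349115
pad 744 [ 660.8055  -126.21816] [ 659.5 -117.1] [ 77.1 104.5] 9.3 z 13.585930754709011
```

```bash
cat >> h.py <<'E'
def go(x,y,z,yaw=None):
    """tool-frame shift (m) from the measured pose at present yaw, then roll to reach yaw"""
    from cell import manip
    s=manip.read_state(); p=s["eef_pos"]; M=R.from_euler("xyz",s["eef_rot"]).as_matrix()
    d=(np.array([x,y,z])-p)@M/1000; w=s["eef_rot"][2]
    print("t",round(s["clock"],2),"pos",p.round(1),"rot",s["eef_rot"].round(3),"gap",round(s["finger_gap"],1),"F",s["wrist_force"].round(1))
    print("shift",d.round(4),"roll",None if yaw is None else round(w-yaw,3))
E
python3 -c "from h import *; go(424.3,-172,200,1.438)"
```

```text
t 0.1 pos [ 178.6 -520.   204.9] rot [-3.141 -0.     0.331] gap 93.8 F [-0.  -0.4  0.7]
shift [ 0.3454 -0.2493  0.0052] roll -1.107
```

>>> arm_command:
  plan:
    - [1, 0.0384, -0.0277, 0, 0]
    - [1, 0.0384, -0.0277, 0, 0]
    - [1, 0.0384, -0.0277, 0, 0]
    - [1, 0.0384, -0.0277, 0, 0]
    - [1, 0.0384, -0.0277, 0, 0]
    - [1, 0.0384, -0.0277, 0, 0]
    - [1, 0.0384, -0.0277, 0, 0]
    - [1, 0.0384, -0.0277, 0, 0]
    - [1, 0.0384, -0.0277, 0, 0]
    - [1, 0, 0, 0, -0.184]
    - [1, 0, 0, 0, -0.184]
    - [1, 0, 0, 0, -0.184]
    - [1, 0, 0, 0, -0.184]
    - [1, 0, 0, 0, -0.184]
    - [1, 0, 0, 0, -0.184]
    - [1, 0, 0, 0, 0]
    - [1, 0, 0, 0, 0]

```text
clock: 2.22
eef_pos: [424.5, -172.1, 205.4]
eef_rot: [-3.141, -0.0, 1.431]
wrist_force: [-0.0, -1.0, 0.1]
finger_gap: 94.0
finger_force: 0.0
```

```bash
python3 - <<'E'
from h import *; from cell import eyes; import pickle
go(424.3,-172,200,1.438)
c=eyes.camera("wrist"); pickle.dump(c,open("w1.pkl","wb")); cv2.imwrite("pics/w1.png",c["img"]); print(c["eye"],c["orientation"],c["fx"],c["cx"],c["cy"])
E
```

```text
t 2.23 pos [ 424.5 -172.1  205.4] rot [-3.141 -0.     1.431] gap 94.0 F [-0.  -1.   0.1]
shift [ 0.0001 -0.0002  0.0054] roll -0.007
[435.37813875 -96.77644329 384.54189553] [ 2.87617878e+00  1.09120550e-03 -1.40062283e-01] 371.64829954431775 322.3127948026728 236.06224883465234
```

View pics/w1.png

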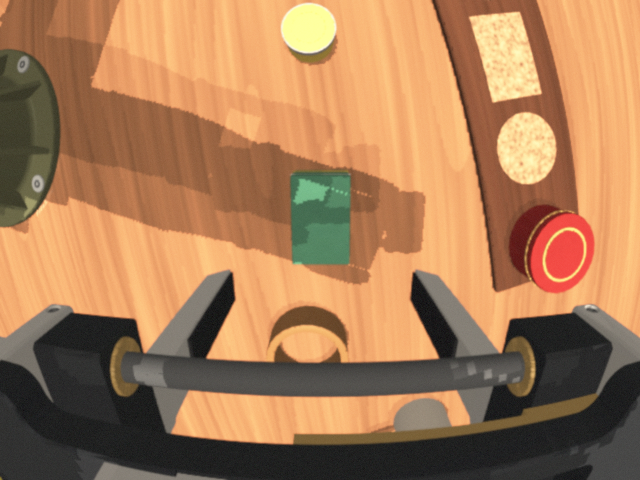

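The wrist view shows the tea box top, with corners near (292,174), (350,174), (349,264) and (291,263), square to the fingers. The mid pad is at about (506,57) and the biscuit-side pad at (527,148). I'll convert these with the fisheye model.

```bash
cat >> h.py <<'E'
def wplane(c,uv,z):
    uv=np.atleast_2d(np.asarray(uv,float)); a=(uv-[c["cx"],c["cy"]])/c["fx"]; t=np.hypot(*a.T); 
    d=np.c_[a*(np.sin(t)/np.maximum(t,1e-9))[:,None],np.cos(t)]@R.from_euler("xyz",c["orientation"]).as_matrix().T
    return (c["eye"]+d*((z-c["eye"][2])/d[:,2])[:,None])[:,:2].astype(np.float32)
E
python3 - <<'E'
from h import *; import pickle
c=pickle.load(open("w1.pkl","rb"))
h=cv2.cvtColor(c["img"],cv2.COLOR_BGR2HSV)
def top(m,z,roi):
    k=np.zeros((480,640),np.uint8); u0,v0,u1,v1=roi; k[v0:v1,u0:u1]=m[v0:v1,u0:u1]
    k=cv2.morphologyEx(k,cv2.MORPH_OPEN,np.ones((3,3))); vv,uu=np.nonzero(k); xy=wplane(c,np.c_[uu,vv],z); a=cv2.minAreaRect(xy)
    print(k.sum(),xy.mean(0).round(1),np.round(a[0],1),np.round(a[1],1),round(a[2],1))
print(wplane(c,[(292,174),(350,174),(349,264),(291,263)],56), wplane(c,[(292,174),(350,174),(349,264),(291,263)],56).mean(0))
g=((h[...,0]>60)&(h[...,0]<95)&(h[...,1]>70)).astype(np.uint8); top(g,56,(280,165,362,275))
y=((h[...,0]>22)&(h[...,0]<36)&(h[...,1]>80)).astype(np.uint8); top(y,50,(275,0,345,60))
b=c["img"].astype(int); p=((b[...,0]>110)&(b[...,2]>190)).astype(np.uint8)
top(p,12.5,(465,8,546,105)); top(p,12.5,(494,110,558,188))
E
```

```text
[[ 403.91162 -124.98075]
 [ 454.7915  -132.16904]
 [ 443.56577 -215.55505]
 [ 389.79617 -207.00731]] [ 423.01627 -169.92804]
4971 [ 423.  -168.7] [ 422.9 -169.6] [81.3 51.5] 82.0
1833 [436.8   6.2] [436.6   6.5] [44.4 44.8] 81.2
4345 [644.3 -25.2] [645.3 -24.7] [66.5 96.6] 7.3
3324 [ 657.7 -128.6] [ 658.6 -128.3] [79.4 78.7] 84.9
```

>>> arm_command:
  plan:
    - [1, 0.001, 0.0008, 0.04, -0.004]
    - [1, 0, 0, 0.04, 0]
    - [1, 0, 0, 0.04, 0]
    - [1, 0, 0, 0.04, 0]
    - [1, 0, 0, 0.025, 0]
    - [1, 0, 0, 0.009, 0]
    - [1, 0, 0, 0, 0]
    - [-1, 0, 0, 0, 0]
    - [-1, 0, 0, 0, 0]
    - [-1, 0, 0, 0, 0]
    - [-1, 0, 0, 0, 0]
    - [-1, 0, 0, 0, 0]
    - [-1, 0, 0, 0, 0]
    - [-1, 0, 0, 0, 0]
  newtons: 20

```text
clock: 4.03
eef_pos: [425.3, -171.2, 11.6]
eef_rot: [-3.141, -0.0, 1.439]
wrist_force: [-4.3, 0.9, 5.3]
finger_gap: 54.1
finger_force: 20.0
```

```bash
python3 -c "from h import *; go(646.5,-25.5,120,1.70)"
```

```text
t 4.03 pos [ 425.3 -171.2   11.6] rot [-3.141 -0.     1.439] gap 54.1 F [-4.3  0.9  5.3]
shift [ 0.1736  0.2001 -0.1085] roll -0.261
```

>>> arm_command:
  plan:
    - [-1, 0, 0, -0.02, 0]
    - [-1, 0, 0, -0.044, 0]
    - [-1, 0, 0, -0.044, 0]
    - [-1, 0.025, 0.029, 0, 0]
    - [-1, 0.025, 0.029, 0, 0]
    - [-1, 0.025, 0.029, 0, 0]
    - [-1, 0.025, 0.029, 0, 0]
    - [-1, 0.025, 0.029, 0, 0]
    - [-1, 0.025, 0.029, 0, 0]
    - [-1, 0.0236, 0.0261, 0, 0]
    - [-1, 0, 0, 0, -0.13]
    - [-1, 0, 0, 0, -0.131]
    - [-1, 0, 0, 0, 0]
    - [-1, 0, 0, 0, 0]

```text
clock: 5.78
eef_pos: [646.6, -25.5, 119.2]
eef_rot: [-3.141, -0.0, 1.697]
wrist_force: [0.3, -0.4, -1.0]
finger_gap: 54.2
finger_force: 20.0
```

```bash
python3 - <<'E'
from h import *; from cell import eyes; import pickle
go(646.5,-25.5,25,1.699)
c=eyes.camera("wrist"); pickle.dump(c,open("w2.pkl","wb")); cv2.imwrite("pics/w2.png",c["img"])
c=eyes.camera("top"); pickle.dump(c,open("t2.pkl","wb")); cv2.imwrite("pics/t2.png",c["img"])
E
```

```text
t 5.78 pos [646.6 -25.5 119.2] rot [-3.141 -0.     1.697] gap 54.2 F [ 0.3 -0.4 -1. ]
shift [ 0.     -0.0001  0.0942] roll -0.002
```

View pics/w2.png

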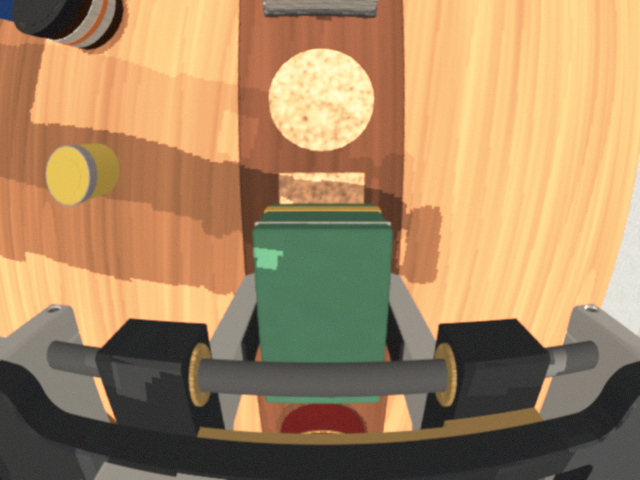

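The held box is square to the board. Its far top edge runs (256,223)–(390,223), the mid pad's far edge (280,174)–(364,174), and the napkin-side pad centre is at (321,100). I'll compare the box with the pads in this same camera.

```bash
python3 - <<'E'
from h import *; import pickle
c=pickle.load(open("w2.pkl","rb")); b=c["img"].astype(int)
e=wplane(c,[(256,223.5),(390,223.5)],163.6); f=wplane(c,[(280,173.5),(364,173.5)],12.5)
print("box edge",e,np.hypot(*(e[1]-e[0])),np.degrees(np.arctan2(*(e[1]-e[0])[::-1])))
print("pad edge",f,np.hypot(*(f[1]-f[0])),np.degrees(np.arctan2(*(f[1]-f[0])[::-1])))
Y=np.array([-.129,.9917]); print("box c",e.mean(0)-42*Y,"pad c",f.mean(0)-48*Y)
m=((b[...,0]>110)&(b[...,2]>190)).astype(np.uint8); m[:, :262]=0; m[:,382:]=0; m[:40]=0; m[158:]=0
vv,uu=np.nonzero(m); xy=wplane(c,np.c_[uu,vv],12.5); cc=cv2.minEnclosingCircle(xy); print("round",cc, "-> mid", cc[0]-105*Y)
# top camera
c=pickle.load(open("t2.pkl","rb")); P=cloud(c); h=cv2.cvtColor(c["img"],cv2.COLOR_BGR2HSV)
b=c["img"].astype(int)
m=np.zeros((480,640),np.uint8); cv2.circle(m,(283,204),20,1,-1); m*=((b[...,2]>150)&(b[...,0]>60)).astype(np.uint8)
vv,uu=np.nonzero(m); xy=plane(c,np.c_[uu,vv],12.5); cc=cv2.minEnclosingCircle(xy); print("top round",cc)
m=np.zeros((480,640),np.uint8); cv2.circle(m,(363,194),20,1,-1); m*=((b[...,2]>150)&(b[...,0]>60)).astype(np.uint8)
vv,uu=np.nonzero(m); xy=plane(c,np.c_[uu,vv],12.5); cc=cv2.minEnclosingCircle(xy); print("top round",cc)
E
```

```text
box edge [[616.3777    15.315659]
 [666.4599    21.686392]] 50.485783 7.2494044
pad edge [[608.00836   18.446438]
 [672.3887    26.615082]] 64.89646 7.2311125
box c [646.83682324 -23.15037385] pad c [646.39048633 -25.07084019]
round ((632.0086059570312, 79.50779724121094), 40.43770217895508) -> mid [645.55360596 -24.62070276]
top round ((634.4243774414062, 78.47004699707031), 39.365516662597656)
top round ((661.3958129882812, -130.51132202148438), 39.13983154296875)
```

>>> arm_command:
  plan:
    - [-1, -0.001, 0, 0.03, 0]
    - [-1, 0, 0, 0.03, 0]
    - [-1, 0, 0, 0.024, 0]
    - [-1, 0, 0, 0.007, 0]
    - [-1, 0, 0, 0.002, 0]
    - [-1, 0, 0, 0.001, 0]
    - [-1, 0, 0, 0, 0]

```text
clock: 6.75
eef_pos: [647.1, -26.5, 26.2]
eef_rot: [3.14, 0.0, 1.7]
wrist_force: [-0.5, -0.5, -1.8]
finger_gap: 54.0
finger_force: 20.0
```

>>> arm_command:
  plan:
    - [-1, 0, 0, 0.001, 0]
    - [-1, 0, 0, 0, 0]

```text
clock: 7.0
eef_pos: [646.8, -26.5, 24.6]
eef_rot: [3.141, 0.0, 1.7]
wrist_force: [-0.4, 0.2, -2.1]
finger_gap: 53.8
finger_force: 20.0
```

>>> arm_command:
  plan:
    - [-1, 0, 0, 0.001, 0]
    - [-1, 0, 0, 0, 0]

```text
clock: 7.25
eef_pos: [646.9, -26.5, 23.6]
eef_rot: [3.141, 0.0, 1.7]
wrist_force: [-0.4, 0.6, 0.4]
finger_gap: 53.7
finger_force: 20.0
```

Contact felt. I'll release and retract to 110 mm.

>>> arm_command:
  plan:
    - [1, 0, 0, 0.0005, 0]
    - [1, 0, 0, 0, 0]
    - [1, 0, 0, 0, 0]
    - [1, 0, 0, 0, 0]
    - [1, 0, 0, -0.01, 0]
    - [1, 0, 0, -0.04, 0]
    - [1, 0, 0, -0.04, 0]
    - [1, 0, 0, 0, 0]

```text
clock: 8.25
eef_pos: [648.4, -26.6, 117.2]
eef_rot: [3.135, 0.001, 1.7]
wrist_force: [-0.6, 0.2, -0.4]
finger_gap: 94.1
finger_force: 0.0
```

```bash
python3 -c "from h import *; go(437.7,5.5,130,1.70)"
```

```text
t 8.25 pos [648.4 -26.6 117.2] rot [3.135e+00 1.000e-03 1.700e+00] gap 94.1 F [-0.6  0.2 -0.4]
shift [ 0.0589 -0.2047 -0.0141] roll -0.0
```

>>> arm_command:
  plan:
    - [1, 0.0118, -0.0405, 0, 0]
    - [1, 0.0118, -0.0405, 0, 0]
    - [1, 0.0118, -0.0405, 0, 0]
    - [1, 0.0118, -0.0405, 0, 0]
    - [1, 0.0118, -0.0405, 0, 0]
    - [1, 0, 0, 0, 0]
    - [1, 0, 0, 0, 0]

```text
clock: 9.12
eef_pos: [438.9, 5.9, 113.1]
eef_rot: [3.141, 0.0, 1.7]
wrist_force: [-1.2, -0.5, -1.1]
finger_gap: 93.8
finger_force: 0.0
```

```bash
python3 - <<'E'
from h import *; from cell import eyes; import pickle
go(437.7,5.5,9,1.70)
c=eyes.camera("wrist"); pickle.dump(c,open("w3.pkl","wb")); cv2.imwrite("pics/w3.png",c["img"])
E
```

```text
t 9.12 pos [438.9   5.9 113.1] rot [3.141 0.    1.7  ] gap 93.8 F [-1.2 -0.5 -1.1]
shift [-0.0002 -0.0013  0.1041] roll -0.0
```

View pics/w3.png

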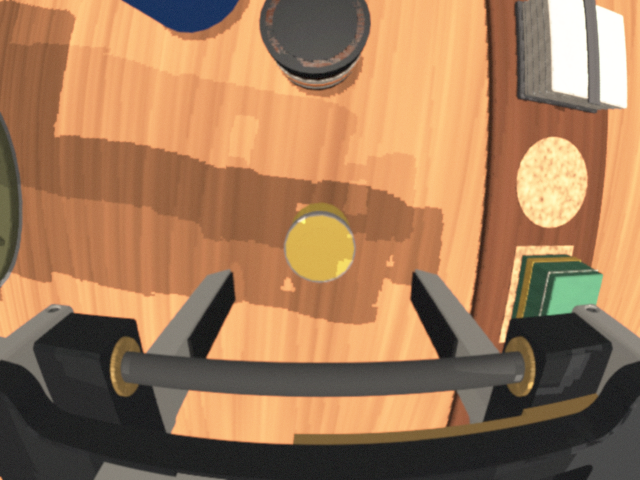

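The sugar tin top is centred at about (320,247), r≈35, midway between the fingers. The tea box stands on the mid pad at about (560,285), and the coffee jar lid is at (315,28).

```bash
python3 - <<'E'
from h import *; import pickle
c=pickle.load(open("w3.pkl","rb"))
print(wplane(c,[(320,247),(285,247),(355,247),(320,212),(320,282)],50)); print("coffee",wplane(c,[(315,25)],84))
E
```

```text
[[437.12506     8.18217  ]
 [413.39374     5.0703073]
 [460.8324     11.244303 ]
 [434.0322     32.287636 ]
 [440.39108   -17.348179 ]]
coffee [[416.81076 145.33177]]
```

>>> arm_command:
  plan:
    - [1, 0, -0.001, 0.04, 0]
    - [1, 0, 0, 0.035, 0]
    - [1, 0, 0, 0.02, 0]
    - [1, 0, 0, 0.008, 0]
    - [1, 0, 0, 0, 0]
    - [-1, 0, 0, 0, 0]
    - [-1, 0, 0, 0, 0]
    - [-1, 0, 0, 0, 0]
    - [-1, 0, 0, 0, 0]
    - [-1, 0, 0, 0, 0]
    - [-1, 0, 0, 0, 0]
    - [-1, 0, 0, 0, 0]
    - [-1, 0, 0, 0, 0]
  newtons: 20

```text
clock: 10.8
eef_pos: [437.4, 5.8, 10.0]
eef_rot: [3.142, 0.0, 1.7]
wrist_force: [-1.4, 0.5, 2.3]
finger_gap: 47.6
finger_force: 20.0
```

>>> arm_command:
  plan:
    - [-1, 0, 0, -0.02, 0]
    - [-1, 0, 0, -0.05, 0]
    - [-1, 0, 0, -0.05, 0]
    - [-1, 0, 0, 0, 0]
    - [-1, -0.0118, 0.0405, 0, 0]
    - [-1, -0.0118, 0.0405, 0, 0]
    - [-1, -0.0118, 0.0405, 0, 0]
    - [-1, -0.0118, 0.0405, 0, 0]
    - [-1, -0.0118, 0.0405, 0, 0]
    - [-1, 0, 0, 0, 0]
    - [-1, 0, 0, 0, 0]

```text
clock: 12.18
eef_pos: [644.8, -26.5, 128.1]
eef_rot: [-3.139, -0.001, 1.7]
wrist_force: [-1.0, 0.5, -1.6]
finger_gap: 48.1
finger_force: 20.0
```

```bash
python3 - <<'E'
from h import *; from cell import eyes; import pickle
go(646.9,-26.5,79,1.70)
c=eyes.camera("wrist"); pickle.dump(c,open("w4.pkl","wb")); cv2.imwrite("pics/w4.png",c["img"])
E
```

```text
t 12.18 pos [644.8 -26.5 128.1] rot [-3.139e+00 -1.000e-03  1.700e+00] gap 48.1 F [-1.   0.5 -1.6]
shift [-0.0003  0.0022  0.0491] roll -0.0
```

View pics/w4.png

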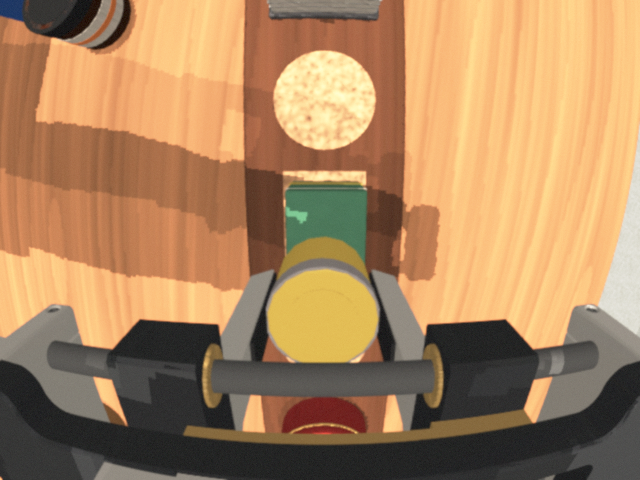

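The sugar tin is held upright with its top at about (322,312). The tea box sits centred on its pad, with equal cork margins of (285–290) left and right. I'll lower the tin.

>>> arm_command:
  plan:
    - [-1, 0, 0.0017, 0.02, 0]
    - [-1, 0, 0, 0.018, 0]
    - [-1, 0, 0, 0.007, 0]
    - [-1, 0, 0, 0.002, 0]
    - [-1, 0, 0, 0, 0]
    - [-1, 0, 0, 0, 0]

```text
clock: 12.98
eef_pos: [647.7, -26.5, 83.5]
eef_rot: [3.141, 0.0, 1.7]
wrist_force: [0.4, -0.3, -1.7]
finger_gap: 47.4
finger_force: 20.0
```

>>> arm_command:
  plan:
    - [-1, 0, 0, 0.001, 0]
    - [-1, 0, 0, 0, 0]

```text
clock: 13.22
eef_pos: [647.5, -26.4, 82.0]
eef_rot: [3.142, 0.0, 1.7]
wrist_force: [0.8, 0.9, -0.7]
finger_gap: 47.5
finger_force: 20.0
```

>>> arm_command:
  plan:
    - [-1, 0, 0, 0.002, 0]
    - [-1, 0, 0, 0, 0]

```text
clock: 13.48
eef_pos: [647.4, -26.4, 79.7]
eef_rot: [-3.141, -0.0, 1.7]
wrist_force: [1.3, 0.2, -1.9]
finger_gap: 47.7
finger_force: 20.0
```

>>> arm_command:
  plan:
    - [-1, 0, -0.0004, 0.001, 0]
    - [-1, 0, 0, 0, 0]

```text
clock: 13.72
eef_pos: [647.0, -26.5, 78.9]
eef_rot: [-3.141, -0.0, 1.7]
wrist_force: [-0.7, 0.0, -0.7]
finger_gap: 47.6
finger_force: 20.0
```

>>> arm_command:
  plan:
    - [-1, 0, 0, 0.001, 0]
    - [-1, 0, 0, 0, 0]

```text
clock: 13.98
eef_pos: [647.1, -26.5, 78.1]
eef_rot: [3.141, 0.0, 1.7]
wrist_force: [-0.4, 0.1, -0.2]
finger_gap: 47.7
finger_force: 20.0
```

>>> arm_command:
  plan:
    - [1, 0, 0, 0.0005, 0]
    - [1, 0, 0, 0, 0]
    - [1, 0, 0, 0, 0]
    - [1, 0, 0, 0, 0]
    - [1, 0, 0, -0.02, 0]
    - [1, 0, 0, -0.05, 0]
    - [1, 0, 0, 0, 0]
    - [1, 0, 0, 0, 0]

```text
clock: 14.98
eef_pos: [647.0, -26.4, 147.9]
eef_rot: [3.141, 0.0, 1.7]
wrist_force: [-0.4, 0.3, -0.6]
finger_gap: 94.0
finger_force: 0.0
```

```bash
python3 - <<'E'
from h import *
go(417.3,145.3,150,1.70)
E
```

```text
t 14.97 pos [647.  -26.4 147.9] rot [3.141 0.    1.7  ] gap 94.0 F [-0.4  0.3 -0.6]
shift [ 0.1999 -0.2057 -0.0022] roll -0.0
```

>>> arm_command:
  plan:
    - [1, 0.0286, -0.0293, 0, 0]
    - [1, 0.0286, -0.0293, 0, 0]
    - [1, 0.0286, -0.0293, 0, 0]
    - [1, 0.0286, -0.0293, 0, 0]
    - [1, 0.0286, -0.0293, 0, 0]
    - [1, 0.0286, -0.0293, 0, 0]
    - [1, 0.0286, -0.0293, 0, 0]
    - [1, 0, 0, 0, 0]
    - [1, 0, 0, 0, 0]
    - [1, 0, 0, 0, 0]

```text
clock: 16.23
eef_pos: [418.4, 145.2, 147.2]
eef_rot: [-3.141, 0.0, 1.699]
wrist_force: [0.0, 0.7, -0.5]
finger_gap: 94.3
finger_force: 0.0
```

```bash
python3 - <<'E'
from h import *; from cell import eyes; import pickle
go(417.3,145.3,31,1.70)
c=eyes.camera("wrist"); pickle.dump(c,open("w5.pkl","wb")); cv2.imwrite("pics/w5.png",c["img"])
c=eyes.camera("top"); pickle.dump(c,open("t5.pkl","wb"))
E
```

```text
t 16.23 pos [418.4 145.2 147.2] rot [-3.141  0.     1.699] gap 94.3 F [ 0.   0.7 -0.5]
shift [ 0.0003 -0.0011  0.1162] roll -0.001
```

View pics/w5.png

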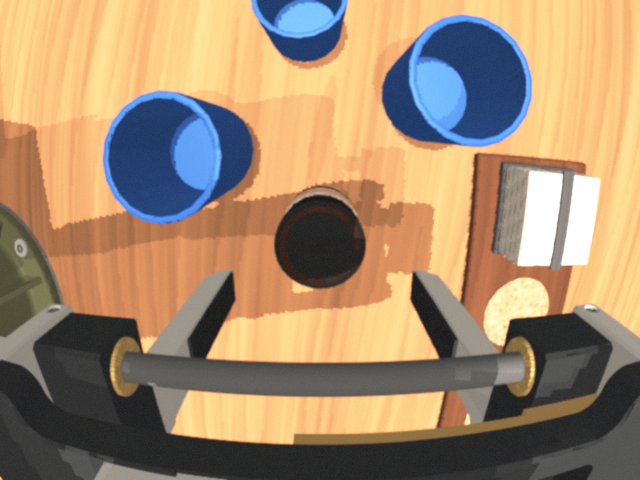

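The coffee lid is centred at about (320,241), between the fingers, and the finger paths are clear. Descending.

```bash
python3 - <<'E'
from h import *; import pickle
c=pickle.load(open("w5.pkl","rb")); print(wplane(c,[(320,241)],84))
c=pickle.load(open("t5.pkl","rb")); P=cloud(c); Z=P[...,2]
for n,u,v,h in (("sugar",322,192,118.5),):
    hs=cv2.cvtColor(c["img"],cv2.COLOR_BGR2HSV); m=((hs[...,0]>22)&(hs[...,0]<36)&(hs[...,1]>120)); m[:150]=0;m[240:]=0
    vv,uu=np.nonzero(m); print(len(uu),uu.mean(),vv.mean()); xy=plane(c,np.c_[uu,vv],h); print("sugar",cv2.minEnclosingCircle(xy))
g=((hs[...,0]>60)&(hs[...,0]<95)&(hs[...,1]>70)); g[:150]=0; g[240:]=0; vv,uu=np.nonzero(g); print("tea",cv2.minAreaRect(plane(c,np.c_[uu,vv],68.7)))
E
```

```text
[[415.9893  151.67644]]
350 324.38 190.0742857142857
sugar ((630.6363525390625, -26.20119857788086), 42.368106842041016)
tea ((646.1183471679688, -27.67526626586914), (56.00514602661133, 80.8115463256836), 7.654966354370117)
```

>>> arm_command:
  plan:
    - [1, 0.0005, -0.001, 0.04, 0]
    - [1, 0, 0, 0.04, 0]
    - [1, 0, 0, 0.027, 0]
    - [1, 0, 0, 0.009, 0]
    - [1, 0, 0, 0, 0]
    - [-1, 0, 0, 0, 0]
    - [-1, 0, 0, 0, 0]
    - [-1, 0, 0, 0, 0]
    - [-1, 0, 0, 0, 0]
    - [-1, 0, 0, 0, 0]
    - [-1, 0, 0, 0, 0]
    - [-1, 0, 0, 0, 0]
  newtons: 25

```text
clock: 17.82
eef_pos: [417.0, 146.1, 31.8]
eef_rot: [3.141, -0.0, 1.7]
wrist_force: [-2.0, -1.0, 6.6]
finger_gap: 61.4
finger_force: 25.0
```

>>> arm_command:
  plan:
    - [-1, 0, 0, -0.02, 0]
    - [-1, 0, 0, -0.05, 0]
    - [-1, 0, 0, -0.05, 0]
    - [-1, 0, 0, -0.02, 0]
    - [-1, 0, 0, 0, 0]
    - [-1, -0.0305, 0.0206, 0, 0]
    - [-1, -0.0305, 0.0206, 0, 0]
    - [-1, -0.0305, 0.0206, 0, 0]
    - [-1, -0.0305, 0.0206, 0, 0]
    - [-1, -0.0305, 0.0206, 0, 0]
    - [-1, -0.0305, 0.0206, 0, 0]
    - [-1, -0.0305, 0.0206, 0, 0]
    - [-1, -0.0305, 0.0206, 0, 0]
    - [-1, -0.0305, 0.0206, 0, 0]
    - [-1, -0.0305, 0.0206, 0, 0]
    - [-1, 0, 0, 0, 0]
    - [-1, 0, 0, 0, 0]
    - [-1, 0, 0, 0, 0]

```text
clock: 20.08
eef_pos: [660.0, -129.1, 171.0]
eef_rot: [-3.141, -0.0, 1.701]
wrist_force: [0.0, 0.1, -2.4]
finger_gap: 61.8
finger_force: 25.0
```

```bash
python3 - <<'E'
from h import *; from cell import eyes; import pickle
go(660.3,-130,44.5,1.70)
c=eyes.camera("wrist"); pickle.dump(c,open("w6.pkl","wb")); cv2.imwrite("pics/w6.png",c["img"])
E
```

```text
t 20.07 pos [ 660.  -129.1  171. ] rot [-3.141 -0.     1.701] gap 61.8 F [ 0.   0.1 -2.4]
shift [-0.0009  0.0003  0.1265] roll 0.001
```

View pics/w6.png

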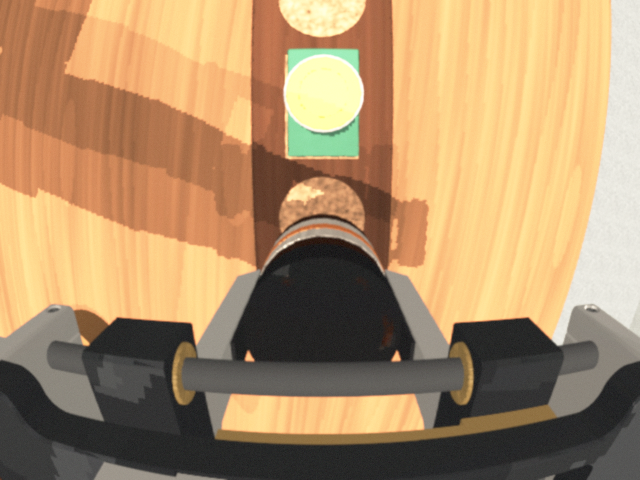

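The held jar is upright at about (323,300). The stack is visible at (323,93), with the tin central on the box. I'll fit the lid with the wrist depth map.

```bash
cat >> h.py <<'E'
def wcloud(c):
    v,u=np.mgrid[0:480,0:640].astype(float); a=np.stack([u-c["cx"],v-c["cy"]],-1)/c["fx"]; t=np.hypot(a[...,0],a[...,1]); z=c["z_map"].astype(float)
    s=(np.tan(np.minimum(t,1.5))/np.maximum(t,1e-9))*z
    return np.dstack([a[...,0]*s,a[...,1]*s,z])@R.from_euler("xyz",c["orientation"]).as_matrix().T+c["eye"]
def fit(P,roi,z0,z1):
    u0,v0,u1,v1=roi; Q=P[v0:v1,u0:u1].reshape(-1,3); Q=Q[(Q[:,2]>z0)&(Q[:,2]<z1)].astype(np.float32); xy=Q[:,:2].copy()
    q=cv2.minEnclosingCircle(xy); a=cv2.minAreaRect(xy); print(len(Q),"z",np.median(Q[:,2]).round(1),"circ",np.round(q[0],1),round(2*q[1],1),"rect",np.round(a[0],1),np.round(a[1],1),round(a[2],1)); return Q
E
python3 - <<'E'
from h import *; import pickle
for f,roi,z in (("w6",(235,200,410,365),(215,232)),("w6",(280,50,366,135),(112,126)),("w6",(284,44,362,160),(62,76)),("w4",(262,235,385,362),(160,176)),("w5",(270,190,370,292),(78,92)),("w3",(280,205,360,285),(44,57))):
    P=wcloud(pickle.load(open(f+".pkl","rb"))); print(f,end=" "); fit(P,roi,*z)
c=pickle.load(open("w6.pkl","rb"))
print("sugar",wplane(c,[(323,93)],118.7),"tea",wplane(c,[(289,50),(358,50),(358,156),(289,156)],68.7).mean(0))
E
```

```text
w6 15397 z 223.3 circ [ 658.8 -119.6] 71.3 rect [ 658.6 -118. ] [71.3 46.2] 7.5
w6 4759 z 118.0 circ [647.  -25.4] 49.3 rect [647.  -25.4] [48.5 48.8] 42.2
w6 3120 z 67.9 circ [646.7 -26.5] 97.7 rect [646.9 -25.8] [54.5 84.3] 7.4
w4 9828 z 168.1 circ [645.  -22.9] 54.4 rect [645.  -25.5] [49.8 49.8] 53.4
w5 6440 z 84.1 circ [416.  148.1] 63.7 rect [416.1 148.2] [62.7 62.9] 5.5
w3 3917 z 50.1 circ [437.1   6.9] 49.9 rect [436.8   7.1] [48.7 48.9] 3.6
sugar [[646.9501   -26.024704]] tea [647.4314  -26.75964]
```

>>> arm_command:
  plan:
    - [-1, -0.0015, 0.0003, 0.04, 0]
    - [-1, 0, 0, 0.04, 0]
    - [-1, 0, 0, 0.03, 0]
    - [-1, 0, 0, 0.011, 0]
    - [-1, 0, 0, 0.003, 0]
    - [-1, 0, 0, 0, 0]
    - [-1, 0, 0, 0, 0]

```text
clock: 21.0
eef_pos: [661.4, -131.5, 48.7]
eef_rot: [3.14, 0.001, 1.7]
wrist_force: [0.1, -0.1, -2.5]
finger_gap: 61.8
finger_force: 25.0
```

>>> arm_command:
  plan:
    - [-1, 0, 0, 0.001, 0]
    - [-1, 0, 0, 0, 0]

```text
clock: 21.25
eef_pos: [660.9, -131.4, 46.6]
eef_rot: [3.141, 0.0, 1.7]
wrist_force: [0.4, 0.6, -2.4]
finger_gap: 61.8
finger_force: 25.0
```

>>> arm_command:
  plan:
    - [-1, 0.0005, -0.0003, 0.0012, 0]
    - [-1, 0, 0, 0, 0]
    - [-1, 0, 0, 0, 0]

```text
clock: 21.62
eef_pos: [660.5, -130.9, 45.2]
eef_rot: [-3.142, -0.0, 1.7]
wrist_force: [0.2, 0.7, -2.0]
finger_gap: 61.6
finger_force: 25.0
```

>>> arm_command:
  plan:
    - [-1, 0, 0, 0.0008, 0]
    - [-1, 0, 0, 0, 0]
    - [-1, 0, 0, 0, 0]

```text
clock: 22.0
eef_pos: [660.5, -130.9, 44.5]
eef_rot: [-3.142, -0.0, 1.7]
wrist_force: [0.5, -0.1, -3.0]
finger_gap: 61.9
finger_force: 25.0
```

>>> arm_command:
  plan:
    - [-1, 0, 0, 0.0008, 0]
    - [-1, 0, 0, 0, 0]
    - [-1, 0, 0, 0, 0]

```text
clock: 22.38
eef_pos: [660.6, -131.0, 43.8]
eef_rot: [3.141, 0.0, 1.7]
wrist_force: [-1.6, 0.3, 0.3]
finger_gap: 61.8
finger_force: 25.0
```

Contact made (the weight has come off the wrist). I'll release, lift well clear and work out the move to the tumbler.

>>> arm_command:
  plan:
    - [1, 0, 0, 0, 0]
    - [1, 0, 0, 0, 0]
    - [1, 0, 0, 0, 0]
    - [1, 0, 0, -0.01, 0]
    - [1, 0, 0, -0.05, 0]
    - [1, 0, 0, -0.05, 0]
    - [1, 0, 0, -0.03, 0]
    - [1, 0, 0, 0, 0]
    - [1, 0, 0, 0, 0]

```text
clock: 23.5
eef_pos: [660.1, -130.8, 182.6]
eef_rot: [-3.14, -0.0, 1.7]
wrist_force: [-0.1, 0.3, -0.2]
finger_gap: 94.1
finger_force: 0.0
```

```bash
python3 - <<'E'
from h import *
go(383,312.5,183,1.70)
E
```

```text
t 23.5 pos [ 660.1 -130.8  182.6] rot [-3.14 -0.    1.7 ] gap 94.1 F [-0.1  0.3 -0.2]
shift [ 4.753e-01 -2.178e-01  1.000e-04] roll -0.0
```

>>> arm_command:
  plan:
    - [1, 0.0396, -0.0181, 0, 0]
    - [1, 0.0396, -0.0181, 0, 0]
    - [1, 0.0396, -0.0181, 0, 0]
    - [1, 0.0396, -0.0181, 0, 0]
    - [1, 0.0396, -0.0181, 0, 0]
    - [1, 0.0396, -0.0181, 0, 0]
    - [1, 0.0396, -0.0181, 0, 0]
    - [1, 0.0396, -0.0181, 0, 0]
    - [1, 0.0396, -0.0181, 0, 0]
    - [1, 0.0396, -0.0181, 0, 0]
    - [1, 0.0396, -0.0181, 0, 0]
    - [1, 0.0396, -0.0181, 0, 0]
    - [1, 0, 0, 0, 0]
    - [1, 0, 0, 0, 0]
    - [1, 0, 0, 0, 0]

```text
clock: 25.38
eef_pos: [384.4, 311.5, 183.3]
eef_rot: [-3.141, 0.0, 1.699]
wrist_force: [0.3, -0.8, 0.7]
finger_gap: 93.9
finger_force: 0.0
```

```bash
python3 - <<'E'
from h import *; from cell import eyes; import pickle
go(383,312.5,31,1.70)
c=eyes.camera("wrist"); pickle.dump(c,open("w7.pkl","wb")); cv2.imwrite("pics/w7.png",c["img"])
Q=fit(wcloud(c),(260,170,385,300),78,93)
c=eyes.camera("top"); pickle.dump(c,open("t7.pkl","wb")); P=cloud(c)
print("top coffee",end=" "); fit(P,(340,170,390,215),84,108); print("top sugar",end=" "); fit(P,(305,170,345,215),110,130)
print("top pads from t0: (661.2,-130.3),(647.9,-25.9),(634.3,78.4)")
E
```

```text
t 25.38 pos [384.4 311.5 183.3] rot [-3.141  0.     1.699] gap 93.9 F [ 0.3 -0.8  0.7]
shift [ 0.0012 -0.0012  0.1523] roll -0.001
1537 z 85.6 circ [380.9 316.6] 65.5 rect [380.8 316.8] [64.1 64.4] 33.3
top coffee 518 z 96.5 circ [ 661.5 -130.4] 64.2 rect [ 661.6 -130.2] [60.  63.2] 86.9
top sugar 326 z 118.7 circ [648.4 -27.6] 51.0 rect [648.3 -27.1] [46.3 48.7] 88.8
top pads from t0: (661.2,-130.3),(647.9,-25.9),(634.3,78.4)
```

View pics/w7.png

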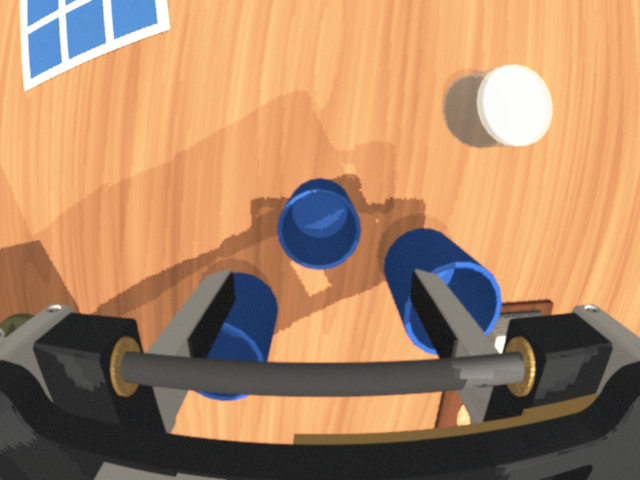

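The target tumbler's rim is at about (319,228) between the fingers. The bigger tumblers at (235,340) and (445,295) lie outside the finger paths. The coffee jar reads 661.5, -130.4 from the top camera against its pad at 661.2, -130.4, so it is good.

>>> arm_command:
  plan:
    - [1, 0.0033, -0.0018, 0.045, 0]
    - [1, 0, 0, 0.045, 0]
    - [1, 0, 0, 0.035, 0]
    - [1, 0, 0, 0.018, 0]
    - [1, 0, 0, 0.004, 0]
    - [1, 0, 0, 0, 0]
    - [-1, 0, 0, 0, 0]
    - [-1, 0, 0, 0, 0]
    - [-1, 0, 0, 0, 0]
    - [-1, 0, 0, 0, 0]
    - [-1, 0, 0, 0, 0]
    - [-1, 0, 0, 0, 0]
    - [-1, 0, 0, 0, 0]
  newtons: 12

```text
clock: 27.1
eef_pos: [381.8, 315.5, 36.8]
eef_rot: [3.141, -0.0, 1.7]
wrist_force: [-2.2, -0.3, 6.1]
finger_gap: 63.2
finger_force: 12.0
```

```bash
python3 - <<'E'
from h import *
go(634,78.5,180,1.70)
E
```

```text
t 27.1 pos [381.8 315.5  36.8] rot [ 3.141 -0.     1.7  ] gap 63.2 F [-2.2 -0.3  6.1]
shift [-0.2675  0.2196 -0.1432] roll -0.0
```

>>> arm_command:
  plan:
    - [-1, 0, 0, -0.02, 0]
    - [-1, 0, 0, -0.04, 0]
    - [-1, 0, 0, -0.04, 0]
    - [-1, 0, 0, -0.04, 0]
    - [-1, 0, 0, -0.01, 0]
    - [-1, -0.0297, 0.0243, 0, 0]
    - [-1, -0.0297, 0.0243, 0, 0]
    - [-1, -0.0297, 0.0243, 0, 0]
    - [-1, -0.0297, 0.0243, 0, 0]
    - [-1, -0.0297, 0.0243, 0, 0]
    - [-1, -0.0297, 0.0243, 0, 0]
    - [-1, -0.0297, 0.0243, 0, 0]
    - [-1, -0.0297, 0.0243, 0, 0]
    - [-1, -0.0297, 0.0243, 0, 0]
    - [-1, 0, 0, 0, 0]
    - [-1, 0, 0, 0, 0]
    - [-1, 0, 0, 0, 0]

```text
clock: 29.22
eef_pos: [632.5, 79.2, 186.3]
eef_rot: [-3.141, -0.0, 1.701]
wrist_force: [0.0, 0.9, -0.4]
finger_gap: 63.1
finger_force: 12.0
```

```bash
python3 - <<'E'
from h import *; from cell import eyes; import pickle
go(633.5,78.3,49.5,1.70)
c=eyes.camera("wrist"); pickle.dump(c,open("w8.pkl","wb")); cv2.imwrite("pics/w8.png",c["img"])
E
```

```text
t 29.23 pos [632.5  79.2 186.3] rot [-3.141 -0.     1.701] gap 63.1 F [ 0.   0.9 -0.4]
shift [-0.0011  0.0009  0.1368] roll 0.001
```

View pics/w8.png

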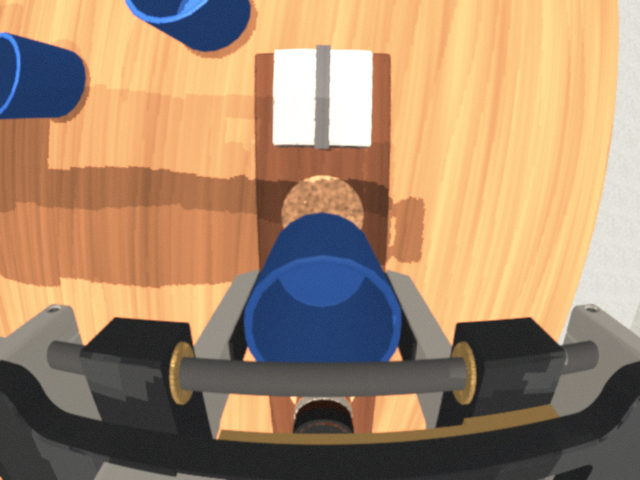

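The tumbler is held upright at about (322,315) and lines up with the napkin-side pad at (322,205). Lowering.

>>> arm_command:
  plan:
    - [-1, -0.001, 0.0006, 0.045, 0]
    - [-1, 0, 0, 0.045, 0]
    - [-1, 0, 0, 0.03, 0]
    - [-1, 0, 0, 0.011, 0]
    - [-1, 0, 0, 0.003, 0]
    - [-1, 0, 0, 0, 0]
    - [-1, 0, 0, 0, 0]
    - [-1, 0, 0, 0, 0]

```text
clock: 30.28
eef_pos: [634.1, 77.6, 53.4]
eef_rot: [3.141, 0.0, 1.7]
wrist_force: [0.4, -0.7, -1.2]
finger_gap: 63.1
finger_force: 12.0
```

>>> arm_command:
  plan:
    - [-1, 0, 0, 0.001, 0]
    - [-1, 0, 0, 0, 0]
    - [-1, 0, 0, 0, 0]

```text
clock: 30.65
eef_pos: [633.8, 77.6, 51.6]
eef_rot: [-3.142, 0.0, 1.7]
wrist_force: [-0.6, 0.9, -0.4]
finger_gap: 63.3
finger_force: 12.0
```

>>> arm_command:
  plan:
    - [-1, 0.0006, 0, 0.001, 0]
    - [-1, 0, 0, 0.0005, 0]
    - [-1, 0, 0, 0, 0]
    - [-1, 0, 0, 0, 0]

```text
clock: 31.15
eef_pos: [633.7, 78.2, 50.2]
eef_rot: [-3.142, -0.0, 1.7]
wrist_force: [0.9, 0.7, -1.2]
finger_gap: 63.1
finger_force: 12.0
```

>>> arm_command:
  plan:
    - [-1, 0, 0, 0.0008, 0]
    - [-1, 0, 0, 0, 0]
    - [-1, 0, 0, 0, 0]

```text
clock: 31.52
eef_pos: [633.7, 78.2, 49.4]
eef_rot: [-3.142, -0.0, 1.7]
wrist_force: [-0.6, 0.6, -0.2]
finger_gap: 63.4
finger_force: 12.0
```

>>> arm_command:
  plan:
    - [-1, 0, 0, 0.0006, 0]
    - [-1, 0, 0, 0, 0]
    - [1, 0, 0, 0, 0]
    - [1, 0, 0, 0, 0]
    - [1, 0, 0, 0, 0]
    - [1, 0, 0, -0.01, 0]
    - [1, 0, 0, -0.05, 0]
    - [1, 0, 0, -0.05, 0]
    - [1, 0, 0, -0.05, 0]
    - [1, 0, 0, -0.02, 0]
    - [1, 0, -0.03, 0, 0]
    - [1, 0, -0.04, 0, 0]
    - [1, 0, -0.04, 0, 0]
    - [1, 0, -0.04, 0, 0]
    - [1, 0, -0.04, 0, 0]
    - [1, 0, 0, 0, 0]
    - [1, 0, 0, 0, 0]

```text
clock: 33.65
eef_pos: [445.9, 53.8, 229.5]
eef_rot: [3.14, 0.0, 1.7]
wrist_force: [-0.0, -0.8, -0.0]
finger_gap: 93.6
finger_force: 0.0
```

```bash
python3 - <<'E'
from h import *; from cell import eyes; import pickle
c=eyes.camera("top"); cv2.imwrite("pics/t9.png",c["img"]); P=cloud(c)
for n,roi,z in (("tum",(262,175,306,225),(80,110)),("coffee",(340,170,390,215),(84,108)),("sugar",(305,170,345,215),(110,130)),("tea",(295,175,350,225),(58,80)),("tape",(420,270,468,325),(35,60)),("glass",(110,220,160,265),(80,100)),("mug",(490,220,530,260),(80,100))):
    print(n,end=" "); fit(P,roi,*z)
cv2.imwrite("pics/t9c.png",cv2.resize(c["img"][150:250,200:440],None,fx=3,fy=3,interpolation=cv2.INTER_CUBIC))
c=eyes.camera("wrist"); cv2.imwrite("pics/w9.png",c["img"]); pickle.dump(c,open("w9.pkl","wb"))
E
```

```text
tum 201 z 96.6 circ [634.3  77.4] 65.8 rect [634.4  77. ] [63.6 63.4] 53.5
coffee 519 z 96.6 circ [ 661.7 -130.4] 64.3 rect [ 661.9 -130.2] [60.  63.7] 88.4
sugar 323 z 118.4 circ [648.9 -27.8] 49.9 rect [648.9 -27.1] [46.2 49.1] 89.8
tea 413 z 68.6 circ [648.2 -12.8] 124.6 rect [645.5 -11.3] [ 55.8 118.7] 8.5
tape 437 z 47.5 circ [ 388.6 -323.7] 91.4 rect [ 388.3 -324. ] [89.  89.8] 15.4
glass 612 z 89.7 circ [526.8 438.4] 70.3 rect [527.6 438.1] [67.1 67.2] 71.1
mug 217 z 88.8 circ [ 519.9 -481.1] 78.0 rect [ 519.3 -480.6] [73.8 76.5] 17.7
```

View pics/t9c.png

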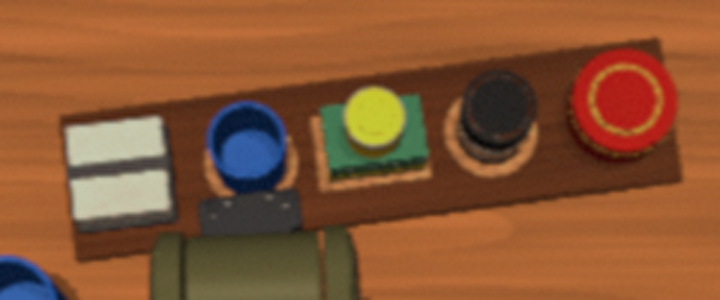

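View pics/w9.png

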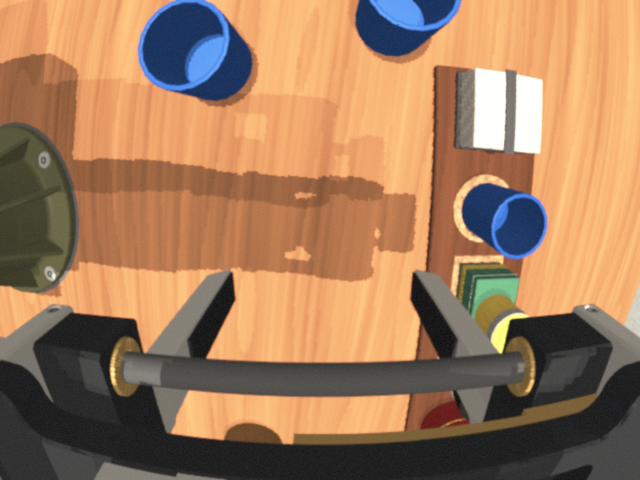

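All parts measure within about 2 mm of their pads. The top-camera readings are tumbler 634.3, 77.4 against pad 634.3, 78.4, and coffee 661.7, -130.4 against 661.2, -130.4. The tin is centred on the box, and the three bystanders have not moved.

```bash
python3 -c "
from cell import ticket; print(ticket.sign_off())"
```

```text
the job is handed in; nothing more can be done
None
```

I set up the tea board as asked and handed it in at about 34 s; by my last camera measurements each piece is within about 2 mm of where it belongs, and the tape, glass and mug were left alone.

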